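# Put the vacuum lid on the tomatoes and pump it

### The arm

A 6-joint arm with a two-finger parallel gripper is mounted at the origin on the work surface. World frame = base frame: x ahead of the robot, y to its left, z up, the work surface at z = 0. Lengths are in mm, angles in rad, forces in N, time in s.
With the tool pointing down it reaches from about 350 to 975 mm from the base axis. Payload 7.1 kg.
Tool frame: the origin (TCP) lies at the very end of the fingers, on their centre line; the grasp point (between the pads) lies 19 mm behind it; y points along the fingers, x is the direction in which the jaws open and shut, and the axes are right-handed (so a half turn about y gives the same grasp; the last joint's range is limited). The gripper opens to 88 mm and grips with 3 to 60 N. Pads are 20 mm wide; open, the fingers measure 115 mm over their backs; the gripper's body (75 mm by 178 mm) begins 61 mm behind the grasp point.
Start: joints at [-1.242, 0.423, 1.63, -0, 1.089, -0.019], TCP at [213.036, -587.555, 222.675] pointing down, gripper open.
Joint ranges: [-3, 3], [-0.9, 2.11], [0.09, 2.58], [-1.31, 4.45], [0.11, 2.69], [-2.54, 2.54]. Speed limits (rad/s): [2.39, 2.39, 3.01, 3.14, 3.14, 3.14].

### API

Orientations are given as a rotation vector (axis times angle).
In Python, from workcell import ctrl gives the robot as it stands. The module is installed in compiled form; this text tells all that it offers.
- The arm moves only by the tool carry_out, never from a script. Its arguments are lists of equal length, an entry for each row: "delta_pos": the shift along the tool's x, y, z in cm, a list of three; "rotation": the turn, a rotation vector about the tool's x, y, z in rad, a list of three. In form: {"delta_pos": [[dx, dy, dz], ...], "rotation": [[wx, wy, wz], ...]}. A call has 1 to 12 rows; each row is the pose to reach, as a shift and turn from the pose commanded when the call began, along the tool's axes at that moment; what a row does not reach only later rows make up. A row lasts 1/12 s, in which the tool goes at most 41.7 mm and 7.16 degrees, less where a joint would pass 70% of its speed; a pose out of reach is approached as far as the arm can. A call with a gripper value outside its range is refused whole. "hand" is the closure in counts, from 0 (fully open) to 255 (shut), set as the call begins (left out, the last holds). The fingers move at their own pace and stop on an object; the grip force is fixed at half the most. Time passes only in rows, so rows that repeat a pose let the fingers close. It gives the time, the measured TCP pose, the force and the opening at its end, in the units of the state.
- ctrl.get_obs(): the state, without advancing time (a new reading comes with each control period).
- ctrl.get_image(name): name is "scene" or "top" or "wrist"; returns the picture (384x512x3 uint8, red, green, blue); there is no depth.
- ctrl.camera_info(name): a dict with "fov_y" (degrees; the focal length in pixels is half the picture's height over the tangent of half this angle, whatever the lens; pixels are square), "cx", "cy" (the principal point, pixels), "R" (3x3) and "t" (3): a world point X has camera coordinates R X + t; the wrist camera has in their place "T_tool_cam" (4x4, takes a point from camera to tool coordinates, whose origin is the TCP and whose axes are the tool frame's). Camera axes: x right, y down, z forward; pixel columns grow to the right and rows downward; lengths in mm; the calibration is good to about 2 mm. A picture is of the moment at which its call begins: read the wrist's pose just before it. camera_info takes no time and is no camera call.
- ctrl.close_job(): hands the job in, once; it reports no verdict.
The state is a dict: "t": time; "qpos": joint angles; "qvel": joint speeds; "joint_torque": joint torques, N m; "ee_pos": TCP position; "orientation": TCP orientation; "ft_force": force on the tool from outside, world axes, zero at the start; "moment": the same for the moment, N m; "width": finger opening in mm.
Only numpy, scipy, OpenCV 4.12 (cv2) and the standard library are available. Lean on these libraries where they do the work, as an engineer would, in place of code of your own. Each camera call takes 0.05 s, during which the arm holds its last target.

### The job

Put the lid with the blue pump knob squarely on the clear canister that holds the tomatoes and let go of it. Then press the blue knob straight down until it stops, hold it there for a moment, and let it spring all the way up again. Leave the empty canister and the plain lid with the black knob where they are.

Things in the scene. Friction and masses are not known exactly. Their poses are not given: they have to be found in the camera images.
- pump_grip (a point): Loose white vacuum lid, 0.3 kg: disc 140 mm wide, 6 mm thick, over a black plug 6 mm deep, 92 mm wide; on top a grey barrel (32 mm wide, 16 tall), a stem (18 mm showing) and the blue knob (38 mm wide, 24 tall), by which it can be lifted. Point on the lid's axis at the middle of the raised knob: 58 mm over the plug's underside, 52 mm over the rim when seated. z up the axis.
- pump (a joint): How far the blue knob is pressed into the lid, in m: 0 = up (its sprung rest; pulling up moves nothing), 0.018 = down on its stop. The spring takes about 4 N to start and 11 N at the stop, and brings the knob back up when let go. The raised knob's top is 12 mm above pump_grip, which does not move with the knob.
- tomato_can_rim (a point): Clear round canister with red tomatoes, loose, about 0.7 kg, 80 mm tall, 120 mm across the top, wall 4 mm (mouth 112 mm inside). Point: centre of the mouth at rim height; z up. The lid's plug goes into the mouth with 10 mm to spare all round and the disc rests on the rim; the tomatoes do not reach the plug.
- empty_can: Bystander: the same clear canister, but empty. Origin at the centre of its underside.
- plain_lid: Bystander: a lid of the same white disc (140 mm) and plug but without a pump, with a small fixed black knob (36 mm across, its top 38 mm above the counter). Origin at the centre of the plug's underside.
Things that resemble listed ones, but are neither listed nor needed, are in the scene too. Leave any green, pink or yellow look-alike of the part that bears tomato_can_rim alone.

How it is judged:
By the outcome, as a careful person would: the job done as asked, in the order asked, and still so for the second after the job is handed in, with the robot touching nothing.
It also fails if it takes over 53 s, if anything falls off the work surface, if the arm or the gripper's body presses on something with over 40 N, if the wrist force passes 120 N, or if a joint passes its speed limit or range.

## Working session

There is one attempt and no reset: what is moved stays moved. The work goes in short steps, Python scripts to look and compute and a tool call to move; the robot and the scene stay as the last step left them, time stands still between calls to the robot, and variables do not carry over. Pictures are saved under pics/ and viewed, and the job is handed in when it is done.

Besides the shell and the picture viewer there is one more tool, called after "Emit:" as name(argument=value, ...) on one line, values as JSON. carry_out: Moves the arm, as the interface text tells. Its arguments: {"type":"object","properties":{"delta_pos":{"type":"array","items":{"type":"array","items":{"type":"number"}}},"rotation":{"type":"array","items":{"type":"array","items":{"type":"number"}}},"hand":{"type":"number"}},"required":["delta_pos","rotation"]}

```bash
mkdir -p pics
cat > h.py <<'E'
import numpy as np, cv2
from workcell import ctrl
from scipy.spatial.transform import Rotation as Ro
def K(ci):
    f=192/np.tan(np.radians(ci['fov_y'])/2); return f,ci['cx'],ci['cy']
def save(n,im,s=1.5):
    cv2.imwrite('pics/'+n, cv2.resize(im[:,:,::-1],None,fx=s,fy=s,interpolation=cv2.INTER_CUBIC))
def ext(name,obs=None):
    ci=ctrl.camera_info(name)
    if name!='wrist': return np.array(ci['R']),np.array(ci['t']).ravel(),K(ci)
    T=np.array(ci['T_tool_cam']); Rt=Ro.from_rotvec(obs['orientation']).as_matrix()
    Rwc=Rt@T[:3,:3]; p=Rt@T[:3,3]+np.array(obs['ee_pos']); return Rwc.T,-Rwc.T@p,K(ci)
def ray(name,u,v,obs=None):
    R,t,(f,cx,cy)=ext(name,obs); d=R.T@np.array([(u-cx)/f,(v-cy)/f,1]); return -R.T@t,d
def onz(name,u,v,z,obs=None):
    o,d=ray(name,u,v,obs); return o+d*(z-o[2])/d[2]
def proj(name,X,obs=None):
    R,t,(f,cx,cy)=ext(name,obs); c=R@np.array(X)+t; return c[0]/c[2]*f+cx,c[1]/c[2]*f+cy
E
python3 - <<'E'
from h import *
o=ctrl.get_obs(); print(o)
for n in ['scene','top','wrist']:
    im=ctrl.get_image(n); np.save(f'{n}0.npy',im); save(f'{n}0.png',im); print(n,ctrl.camera_info(n))
E
```

```text
{'t': 0.0, 'qpos': array([-1.24202091e+00,  4.23829029e-01,  1.63070201e+00, -2.26912255e-05,
        1.08857684e+00, -1.90026427e-02]), 'qvel': array([-0.00021547, -0.00227057, -0.00056792, -0.00098957, -0.00088522,
       -0.00017804]), 'joint_torque': array([-9.37896657e-04, -5.44616389e+01, -2.73669112e+01,  6.44135498e-02,
        2.26947851e-02, -1.19013039e-04]), 'ee_pos': array([ 212.84241808, -587.04770031,  221.90434694]), 'orientation': array([-1.35299792,  0.95019753, -0.94815446]), 'ft_force': array([0.07284549, 0.86437837, 0.99398096]), 'moment': array([ 0.00371481, -0.04616274, -0.09654517]), 'width': 87.72957331350327}
scene {'fov_y': 51.437386902340656, 'cx': 255.61010815648632, 'cy': 193.31234243960367, 'R': array([[ 0.24942315,  0.96822338,  0.01820914],
       [ 0.73952579, -0.1783014 , -0.64908414],
       [-0.62521172,  0.17536274, -0.76049866]]), 't': array([-153.42407136, -389.21722369, 1555.19710726])}
top {'fov_y': 55.545050098318455, 'cx': 254.66668609903596, 'cy': 194.6295342472372, 'R': array([[-0.00345222, -0.99980073, -0.01966157],
       [-0.98924561,  0.00628947, -0.14612861],
       [ 0.14622315,  0.01894565, -0.9890702 ]]), 't': array([   4.69711494,  588.35512736, 1042.9253156 ])}
wrist {'fov_y': 67.01808035327225, 'cx': 254.5983009847213, 'cy': 187.03593253668248, 'T_tool_cam': array([[ 9.99999589e-01, -9.06340298e-04,  3.77096539e-05,
         7.61289097e-02],
       [-3.05189521e-04, -2.96998021e-01,  9.54878046e-01,
        -1.61400554e+02],
       [-8.54244760e-04, -9.54877664e-01, -2.96998175e-01,
         8.27073758e+01],
       [ 0.00000000e+00,  0.00000000e+00,  0.00000000e+00,
         1.00000000e+00]])}
```

View pics/scene0.png

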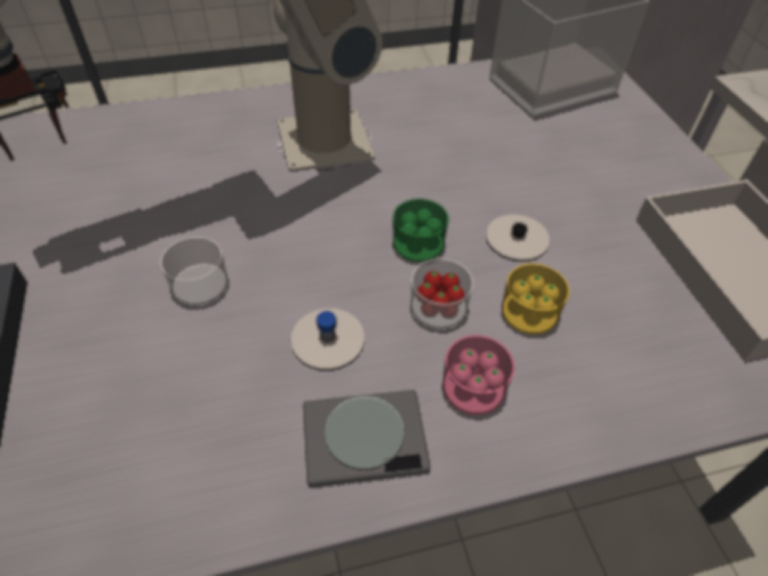

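View pics/top0.png

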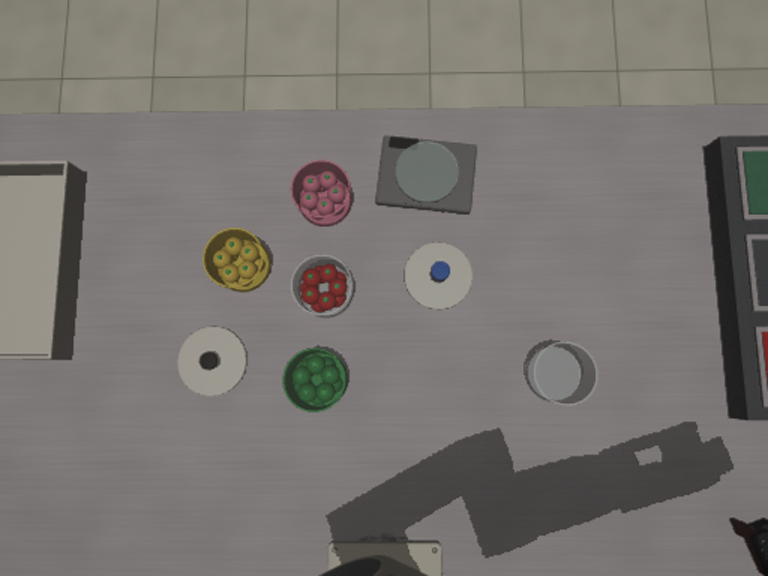

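View pics/wrist0.png

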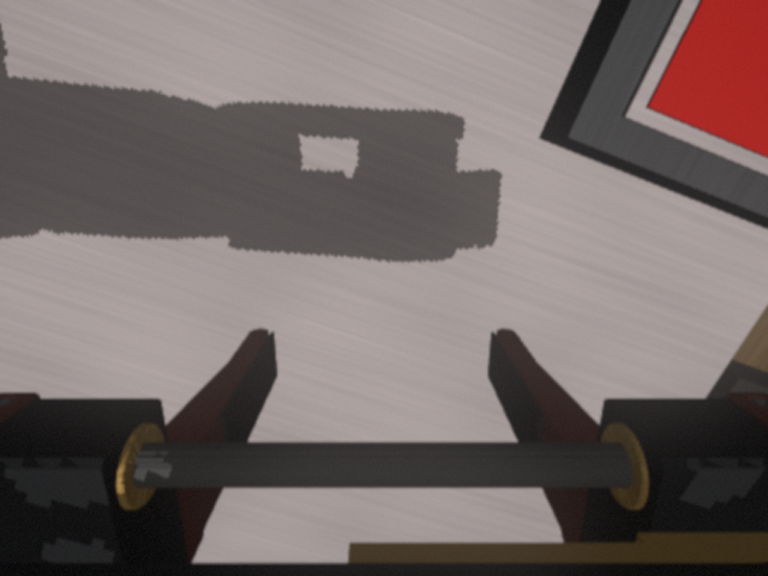

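The clear canister with red tomatoes is at top view (323,287) and scene view (441,293), in the 1.5× pictures. Its look-alikes are green at top (316,380), yellow at (237,260) and pink at (321,193), and the empty clear one is at (561,373). The blue-knob lid is at top (439,273), and the black-knob lid is at (212,360). Only the colourless canister with red fruit and the lid with the blue knob fit the description. I'll measure them and confirm with one crop.

Run:
```python
from h import *
o=ctrl.get_obs(); print(Ro.from_rotvec(o['orientation']).as_matrix().round(3))
top=np.load('top0.npy'); sc=np.load('scene0.npy')
cr=top[140:230,180:330]; save('crop.png',cr,5)
print(proj('top',[0,0,0]))
def blob(m,c,r):
    mm=np.zeros_like(m,np.uint8); yy,xx=np.mgrid[:384,:512]; mm[(m)&((xx-c[0])**2+(yy-c[1])**2<r*r)]=255
    cs,_=cv2.findContours(mm,cv2.RETR_EXTERNAL,cv2.CHAIN_APPROX_NONE); return max(cs,key=cv2.contourArea)
for n,im,c in [('top',top,(292,182)),('scene',sc,(218,219))]:
    I=im.astype(int); m=(I[:,:,2]>I[:,:,0]+40)
    k=blob(m,c,30); M=cv2.moments(k); u,v=M['m10']/M['m00'],M['m01']/M['m00']; print(n,'knob',u,v,cv2.boundingRect(k),onz(n,u,v,58),'z70',onz(n,u,v,70))
    hsv=cv2.cvtColor(im,cv2.COLOR_RGB2HSV)
    print('disc px',im[c[1]+12,c[0]-14],'table',im[c[1]+45,c[0]])
    m=(I[:,:,0]-I[:,:,2]>4)&(I.sum(2)>300); 
    k=blob(m,c,36); h=cv2.convexHull(k)
    pts=np.array([onz(n,*p[0],12)[:2] for p in h],np.float32); (x,y),r=cv2.minEnclosingCircle(pts)
    A=np.c_[2*pts,np.ones(len(pts))]; s=np.linalg.lstsq(A,(pts**2).sum(1),rcond=None)[0]
    print('disc',x,y,r,'fit',s[:2],np.sqrt(s[2]+s[:2]@s[:2]))
# two-ray knob
```

```text
[[ 0.341 -0.     0.94 ]
 [-0.94   0.001  0.341]
 [-0.001 -1.     0.   ]]
(np.float64(256.3086955822904), np.float64(400.3057228004036))
top knob 293.3891797556719 179.79930191972076 (288, 174, 12, 12) [ 629.6898111  -112.86807898   58.        ] z70 [ 627.42314305 -111.80233234   70.        ]
disc px [157 156 147] table [128 123 123]
disc 633.032958984375 -112.9254150390625 112.39193725585938 fit [ 633.16065335 -112.38944344] 111.05487927008599
scene knob 217.13266998341624 213.3847429519071 (211, 208, 13, 12) [ 624.83181402 -113.3158401    58.        ] z70 [ 634.07096932 -114.41665301   70.        ]
disc px [182 169 158] table [140 130 130]
disc 600.8948974609375 -110.40851593017578 129.23748779296875 fit [ 601.48813467 -108.61246628] 116.84525226302286
```

View pics/crop.png

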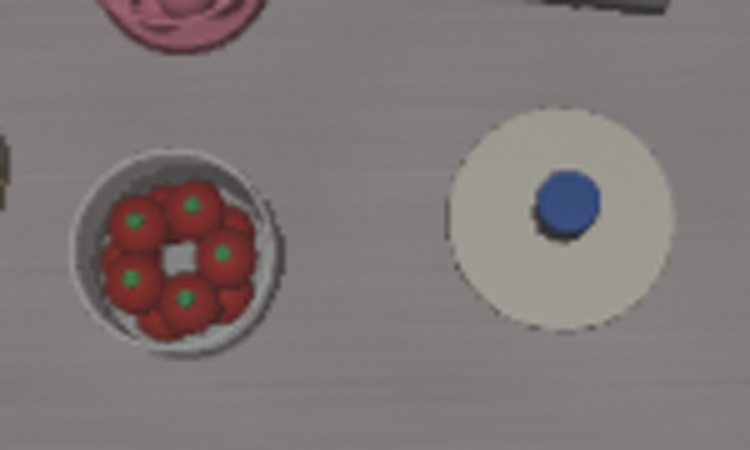

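Run:
```python
from h import *
top=np.load('top0.npy'); sc=np.load('scene0.npy')
def circ(pts):
    A=np.c_[2*pts,np.ones(len(pts))]; s=np.linalg.lstsq(A,(pts**2).sum(1),rcond=None)[0]; return s[:2].round(1),np.sqrt(s[2]+s[:2]@s[:2]).round(1)
yy,xx=np.mgrid[:384,:512]
for n,im,c in [('top',top,(292,184)),('scene',sc,(218,225))]:
    B=cv2.GaussianBlur(im,(3,3),0).astype(int)
    rad={}
    P=[]
    g=B[:,:,0]+0.5*B[:,:,1]
    sob=np.hypot(cv2.Sobel(g.astype(np.float32),5,1,0),cv2.Sobel(g.astype(np.float32),5,0,1))
    for a in np.linspace(0,2*np.pi,72,endpoint=False):
        rs=np.arange(14,30,.5); xs=c[0]+rs*np.cos(a); ys=c[1]+rs*np.sin(a)
        pr=cv2.remap(sob,xs.astype(np.float32)[None],ys.astype(np.float32)[None],1)[0]
        i=pr.argmax(); P.append((xs[i],ys[i]))
    P=np.array(P)
    for z in (6,9,12):
        W=np.array([onz(n,*p,z)[:2] for p in P]); s,r=circ(W)
        for _ in range(3):
            res=np.abs(np.linalg.norm(W-s,axis=1)-r); W2=W[res<3]; s,r=circ(W2)
        print(n,'disc',z,s,r,len(W2))
o1,d1=ray('top',293.4,179.8); o2,d2=ray('scene',217.1,213.4)
A=np.c_[d1,-d2]; k=np.linalg.lstsq(A,o2-o1,rcond=None)[0]; print('tri',o1+d1*k[0],o2+d2*k[1])
a=cv2.resize(top[160:222,185:245],None,fx=6.4,fy=6.4,interpolation=2); b=cv2.resize(sc[165:225,262:324],None,fx=6.4,fy=6.4,interpolation=2)
b=cv2.resize(b,(a.shape[1],a.shape[0])); print(a.shape)
cv2.imwrite('pics/can.png',np.hstack([a,b])[:,:,::-1])
```

```text
top disc 6 [ 629.4 -112.6] 68.7 72
top disc 9 [ 628.9 -112.3] 68.5 72
top disc 12 [ 628.4 -112.1] 68.3 72
scene disc 6 [ 627.2 -113.6] 66.5 43
scene disc 9 [ 629.4 -113.8] 66.3 43
scene disc 12 [ 631.8 -114.1] 65.9 41
tri [ 628.79882388 -112.48191588   62.70474617] [ 628.54111313 -113.85108933   62.77770845]
(397, 384, 3)
```

View pics/can.png

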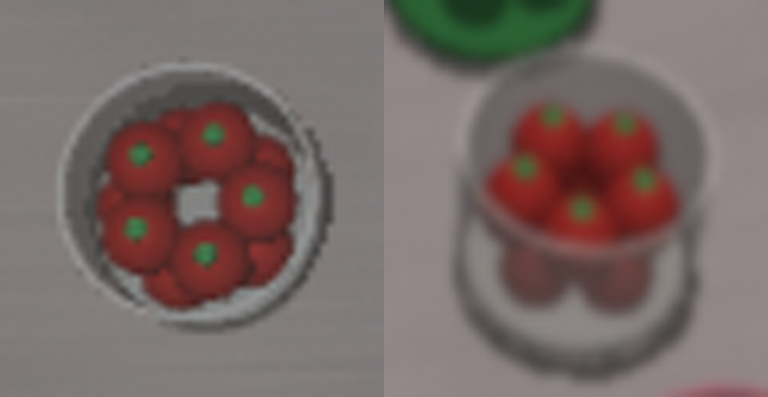

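Run:
```python
from h import *
top=np.load('top0.npy'); sc=np.load('scene0.npy')
print(onz('top',185+187/6.4,160+190/6.4,80),onz('scene',262+204/6.19,165+152/6.6,80))
o1,d1=ray('top',185+187/6.4,160+190/6.4); o2,d2=ray('scene',262+204/6.19,165+152/6.6)
k=np.linalg.lstsq(np.c_[d1,-d2],o2-o1,rcond=None)[0]; print('tri',o1+d1*k[0],o2+d2*k[1])
# overlay predicted rim circles r=60,z=80 & base
for c in [(640,77)]:pass
c=np.array(onz('top',185+187/6.4,160+190/6.4,80))
outs=[]
for n,im,(x0,y0) in [('top',top,(185,160)),('scene',sc,(262,165))]:
    g=cv2.resize(im[y0:y0+60,x0:x0+60],None,fx=6.4,fy=6.4,interpolation=2).copy()
    for z,r,col in [(80,60,(0,0,255))]:
        for a in np.linspace(0,6.28,60):
            u,v=proj(n,[c[0]+r*np.cos(a),c[1]+r*np.sin(a),z]); cv2.circle(g,(int((u+.5-x0)*6.4),int((v+.5-y0)*6.4)),1,col,-1)
    outs.append(g)
cv2.imwrite('pics/can2.png',np.hstack(outs)[:,:,::-1])
```

```text
[598.11954301 117.96024811  80.        ] [604.39982502 117.17281674  80.        ]
tri [599.15393492 118.79919357  73.63324138] [599.30945708 119.45197857  73.74452593]
```

View pics/can2.png

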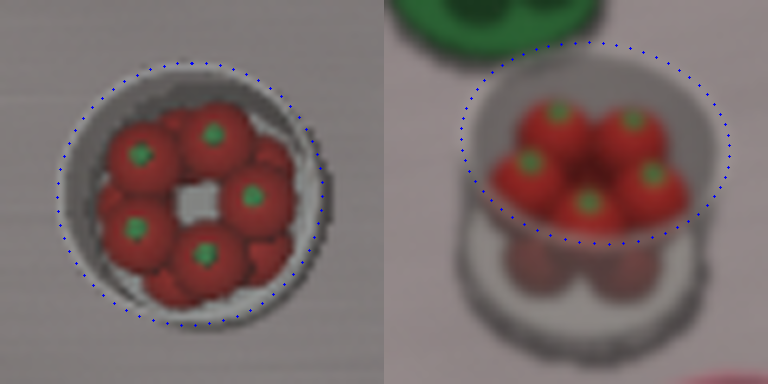

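The predicted rim lies on the clear red-tomato canister in the top view. The scene view is about 1.5 px off, roughly 4 mm, so I'll refine with the wrist camera. The lid axis is about (629, -112.5), with the knob triangulated at z≈62, so it is seated on the counter. The canister is about (599, 118). Next I move above the lid.

```bash
cat >> h.py <<'E'
def plan(goal,yaw_goal=-np.pi/2,cmd=None):
    o=ctrl.get_obs(); p=np.array(o['ee_pos']) if cmd is None else np.array(cmd)
    R=Ro.from_rotvec(o['orientation']).as_matrix()
    Rg=np.c_[[np.cos(yaw_goal),np.sin(yaw_goal),0],[0,0,-1],np.cross([np.cos(yaw_goal),np.sin(yaw_goal),0],[0,0,-1])]
    d=R.T@(np.array(goal)-p)/10; print('delta cm',d.round(2),'rot',Ro.from_matrix(R.T@Rg).as_rotvec().round(4))
E
python3 - <<'E'
from h import *
plan([628.7,-112.5,150],cmd=[213.04,-587.56,222.67])
E
```

```text
delta cm [-30.49   7.31  55.27] rot [ 2.000e-04  3.478e-01 -1.200e-03]
```

Emit:
carry_out(delta_pos=[[-1,0,1.8],[-3,0,5.3],[-5,0.3,9],[-7,1,12.7],[-9,1.8,16.3],[-11,2.5,20],[-13,3.2,23.6],[-15,4,27.2],[-17,4.6,30.8],[-19,5.2,34.4],[-21,5.8,38],[-23,6.2,41.7]], rotation=[[0,0.03,0],[0,0.06,0],[0,0.09,0],[0,0.12,0],[0,0.15,0],[0,0.18,0],[0,0.21,0],[0,0.24,0],[0,0.27,0],[0,0.3,0],[0,0.33,0],[0,0.348,0]])

```text
t: 1.15
ee_pos: [525.0, -229.9, 160.3]
orientation: [-1.209, 1.211, -1.21]
ft_force: [0.1, -0.7, 0.1]
width: 87.8
```

Run:
```python
from h import *
plan([628.7,-112.5,150])
o=ctrl.get_obs();print(o['qpos'],o['qvel'])
```

```text
delta cm [-11.76   1.03  10.35] rot [ 0.0009 -0.0018 -0.0003]
[-4.33508244e-01  4.27950707e-01  1.79162260e+00 -5.26270501e-05
  9.22943559e-01  1.13910531e+00] [ 8.44596590e-01  2.51976820e-01 -2.93586688e-01 -2.33001150e-04
  2.62207075e-02  1.03666318e+00]
```

Emit:
carry_out(delta_pos=[[-2.6,0.2,2.3],[-5.2,0.5,4.6],[-7.8,0.7,6.9],[-10.3,0.9,9],[-11.67,1.07,10.2],[-11.67,1.07,10.2],[-11.67,1.07,10.2]], rotation=[[0,0,0],[0,0,0],[0,0,0],[0,0,0],[0,0,0],[0,0,0],[0,0,0]])

```text
t: 1.73
ee_pos: [626.3, -114.3, 149.7]
orientation: [-1.211, 1.209, -1.207]
ft_force: [0.0, 0.4, -0.6]
width: 87.8
```

Run:
```python
from h import *
o=ctrl.get_obs(); im=ctrl.get_image('wrist'); save('w1.png',im); np.save('w1.npy',im)
print(o['ee_pos'],o['qvel'].round(3))
I=im.astype(int); m=((I[:,:,2]>I[:,:,0]+40)*255).astype(np.uint8)
cs,_=cv2.findContours(m,cv2.RETR_EXTERNAL,cv2.CHAIN_APPROX_NONE); k=max(cs,key=cv2.contourArea)
print('blue bbox',cv2.boundingRect(k)); M=cv2.moments(k); print(onz('wrist',M['m10']/M['m00'],M['m01']/M['m00'],62,o))
for X in ([628.7,-112.5,70],[628.7,-112.5,46]): print(proj('wrist',X,o))
plan([628.7,-112.5,41])
```

```text
[ 626.31362806 -114.32430849  149.73781121] [-0.034 -0.014  0.021 -0.006  0.    -0.004]
blue bbox (238, 174, 23, 14)
[ 639.18373879 -110.51057595   62.        ]
(np.float64(252.75763518990033), np.float64(192.74955274818177))
(np.float64(252.90229306339043), np.float64(184.79305422556143))
delta cm [-0.27 10.88  0.31] rot [0.0013 0.0006 0.    ]
```

View pics/w1.png

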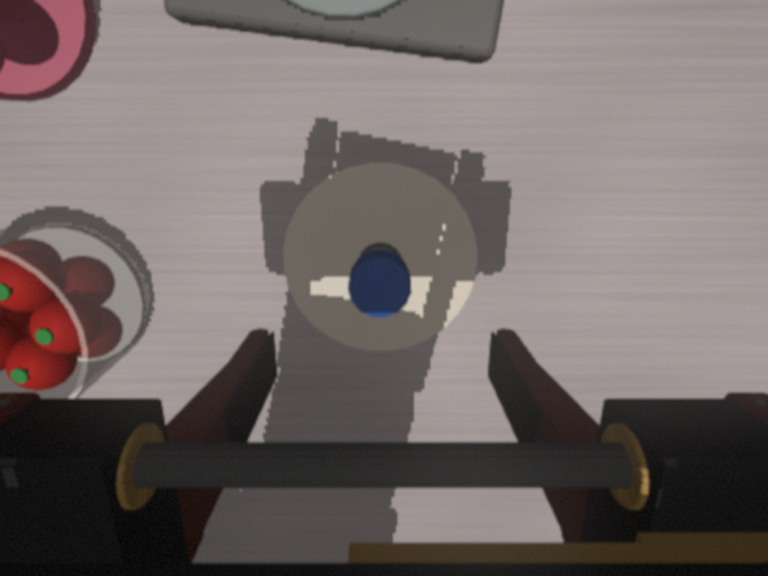

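The wrist view shows the blue knob centred at (380,283), within about 1 mm of the prediction. The tomato canister is cut off at the left, so I'll go and look at its rim before picking up the lid.

Emit:
carry_out(delta_pos=[[-3,-1,0],[-7,-3,0],[-11,-5,0],[-15,-7,0],[-19,-8,0],[-21,-8,0],[-23,-8,0],[-23,-8,0],[-23,-8,0],[-23,-8,0]], rotation=[[0,0,0],[0,0,0],[0,0,0],[0,0,0],[0,0,0],[0,0,0],[0,0,0],[0,0,0],[0,0,0],[0,0,0]])

```text
t: 2.62
ee_pos: [626.0, 113.1, 230.1]
orientation: [-1.209, 1.21, -1.21]
ft_force: [0.0, 0.2, 0.1]
width: 87.5
```

Run:
```python
from h import *
o=ctrl.get_obs(); im=ctrl.get_image('wrist'); np.save('w2.npy',im)
print(o['ee_pos'],o['qvel'].round(3))
g=cv2.resize(im,None,fx=1.5,fy=1.5,interpolation=2)
for a in np.linspace(0,6.28,60):
    u,v=proj('wrist',[598.1+60*np.cos(a),118+60*np.sin(a),80],o); cv2.circle(g,(int((u+.5)*1.5),int((v+.5)*1.5)),1,(0,0,255),-1)
cv2.imwrite('pics/w2.png',g[:,:,::-1])
```

```text
[626.00413237 113.14453326 230.14280885] [-0.013  0.002 -0.003 -0.    -0.     0.004]
```

View pics/w2.png

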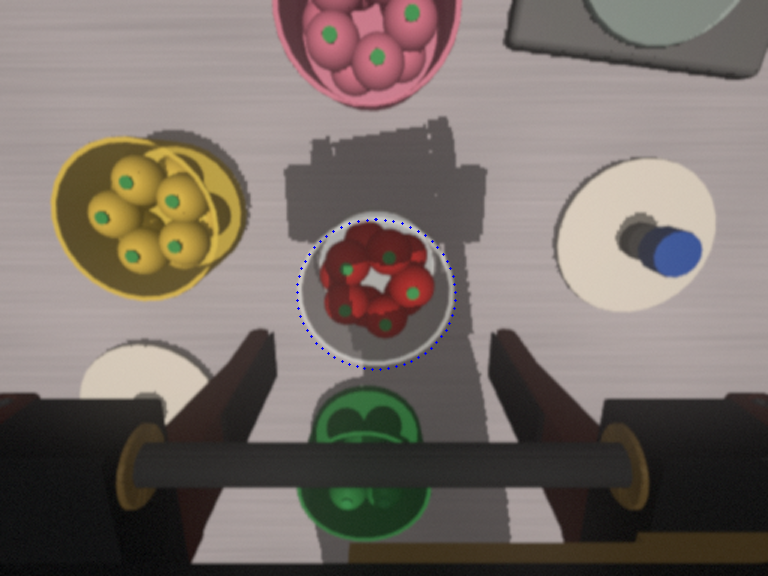

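Run:
```python
from h import *
im=np.load('w2.npy')
g=cv2.resize(im[132:256,190:314],None,fx=4.8,fy=4.8,interpolation=2); cv2.imwrite('pics/w2c.png',g[:,:,::-1])
```

```text
(no output)
```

View pics/w2c.png

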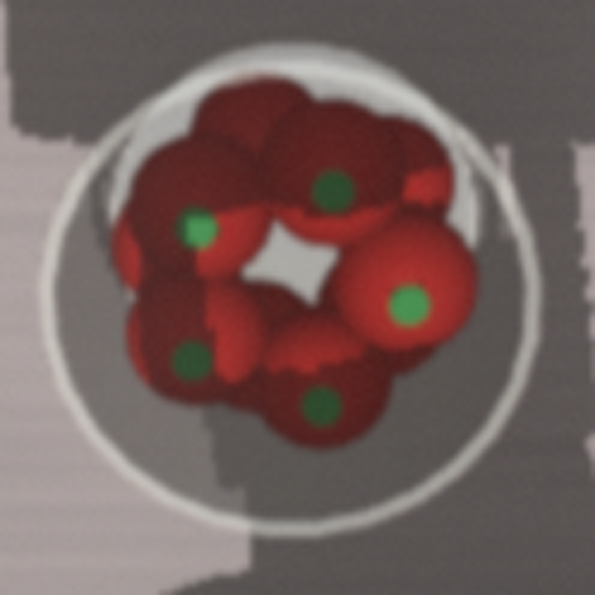

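Run:
```python
from h import *
o=ctrl.get_obs()
f=lambda a,b:(190+a/4.8-.5,132+b/4.8-.5)
L,R_,T,B=[onz('wrist',*f(*p),80,o) for p in [(40,297),(542,297),(291,58),(291,537)]]
print(L,R_,T,B,(L+R_)/2,(T+B)/2,np.linalg.norm(L-R_),np.linalg.norm(T-B))
# knob: w2 blue top face centre (678,253)/1.5
print(onz('wrist',678/1.5-.5,253/1.5-.5,70,o))
im=np.load('w1.npy');
```

```text
[604.5379179  177.38889408  80.        ] [604.16750847  58.93138339  80.        ] [660.78951544 117.74999962  80.        ] [541.21042421 118.63904157  80.        ] [604.35271318 118.16013873  80.        ] [600.99996982 118.19452059  80.        ] 118.4580898126652 119.58239609769056
[ 630.55012352 -111.19134148   70.        ]
```

Canister mouth: wrist gives (601,118.2), width 119 mm against the stated 120, and top gives (598,118). I'll use (600,118). Wrist puts the knob at (630.5,-111), so I'll use (629,-112). Returning above the lid.

Emit:
carry_out(delta_pos=[[3,1,0],[7,3,0],[11,4,0],[15,6,0],[18.5,8,0],[21,10,0],[22.5,11,0],[23,12,0],[23,12,0],[23,12,0],[23,12,0],[23,12,0]], rotation=[[0,0,0],[0,0,0],[0,0,0],[0,0,0],[0,0,0],[0,0,0],[0,0,0],[0,0,0],[0,0,0],[0,0,0],[0,0,0],[0,0,0]])

```text
t: 3.67
ee_pos: [627.2, -113.8, 111.6]
orientation: [-1.209, 1.207, -1.209]
ft_force: [0.6, -0.5, -0.3]
width: 87.7
```

Run:
```python
from h import *
plan([629,-112,41]); o=ctrl.get_obs(); print(o['ee_pos'],o['qvel'].round(3),o['ft_force'])
```

```text
delta cm [-0.18  7.06  0.16] rot [-0.0018  0.0016  0.0002]
[ 627.23607708 -113.76656324  111.5627178 ] [ 0.    -0.001 -0.    -0.002 -0.001 -0.002] [ 0.5504342  -0.4510327  -0.34285999]
```

Emit:
carry_out(delta_pos=[[-0.18,1.5,0.17],[-0.18,3,0.17],[-0.18,4.5,0.17],[-0.18,5.8,0.17],[-0.18,6.7,0.17],[-0.18,7.0,0.17],[-0.18,7.0,0.17],[-0.18,7.0,0.17]], rotation=[[0,0,0],[0,0,0],[0,0,0],[0,0,0],[0,0,0],[0,0,0],[0,0,0],[0,0,0]])

```text
t: 4.33
ee_pos: [628.3, -113.3, 40.4]
orientation: [-1.209, 1.209, -1.209]
ft_force: [-0.2, 0.2, 0.3]
width: 88.2
```

Run:
```python
from h import *
o=ctrl.get_obs(); im=ctrl.get_image('wrist'); save('w3.png',im); print(o['ee_pos'],o['ft_force'],proj('wrist',[629,-112,70],o))
```

```text
[ 628.34143048 -113.26453899   40.44569632] [-0.21978107  0.16591545  0.25429937] (np.float64(252.63079026704156), np.float64(262.64262957257995))
```

View pics/w3.png

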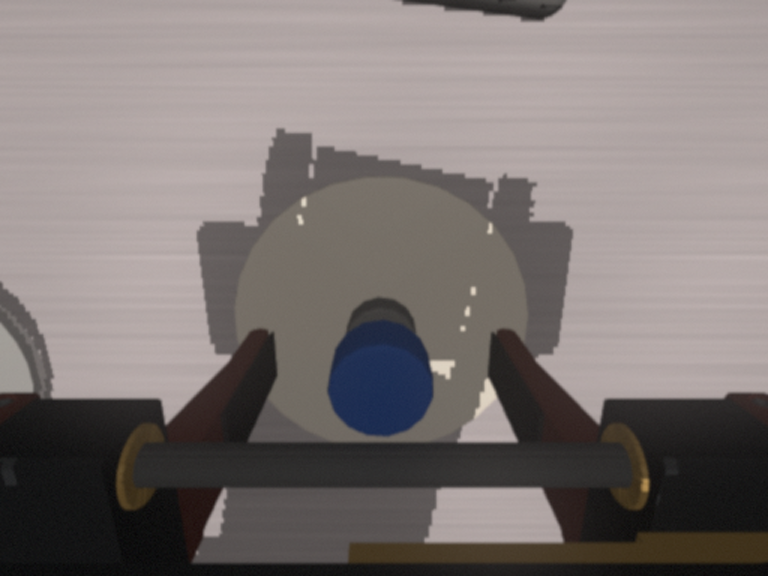

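The knob is centred between the fingers at (381,385), within about 1.5 mm. Closing on it.

Emit:
carry_out(delta_pos=[[0,0,0.1],[0,0,0.1],[0,0,0.1],[0,0,0.1],[0,0,0.1],[0,0,0.1],[0,0,0.1],[0,0,0.1],[0,0,0.1],[0,0,0.1]], rotation=[[0,0,0],[0,0,0],[0,0,0],[0,0,0],[0,0,0],[0,0,0],[0,0,0],[0,0,0],[0,0,0],[0,0,0]], hand=255)

```text
t: 5.22
ee_pos: [629.0, -113.3, 40.3]
orientation: [-1.209, 1.209, -1.209]
ft_force: [-0.3, 1.1, 0.5]
width: 37.3
```

Emit:
carry_out(delta_pos=[[0,-0.5,0.1],[0,-1.5,0.1],[0,-3,0.1],[0,-5,0.1],[0,-7,0.1],[0,-9,0.1],[0,-11,0.1],[0,-12.5,0.1],[0,-13,0.1],[0,-13,0.1],[0,-13,0.1]], rotation=[[0,0,0],[0,0,0],[0,0,0],[0,0,0],[0,0,0],[0,0,0],[0,0,0],[0,0,0],[0,0,0],[0,0,0],[0,0,0]])

```text
t: 6.13
ee_pos: [629.6, -113.3, 170.1]
orientation: [-1.209, 1.21, -1.209]
ft_force: [-1.3, -0.6, -3.8]
width: 37.5
```

Run:
```python
from h import *
o=ctrl.get_obs(); im=ctrl.get_image('wrist'); save('w4.png',im); print(o['ee_pos'],o['ft_force'],o['moment'],o['width'])
save('s4.png',ctrl.get_image('scene'))
plan([600,118.2,o['ee_pos'][2]])
```

```text
[ 629.60499817 -113.3286786   170.05509202] [-1.34682195 -0.61836788 -3.75540084] [-0.00487563  0.00336806 -0.00589029] 37.520649154954
delta cm [-23.14  -0.09  -2.92] rot [ 0.0023 -0.0002 -0.0004]
```

View pics/w4.png

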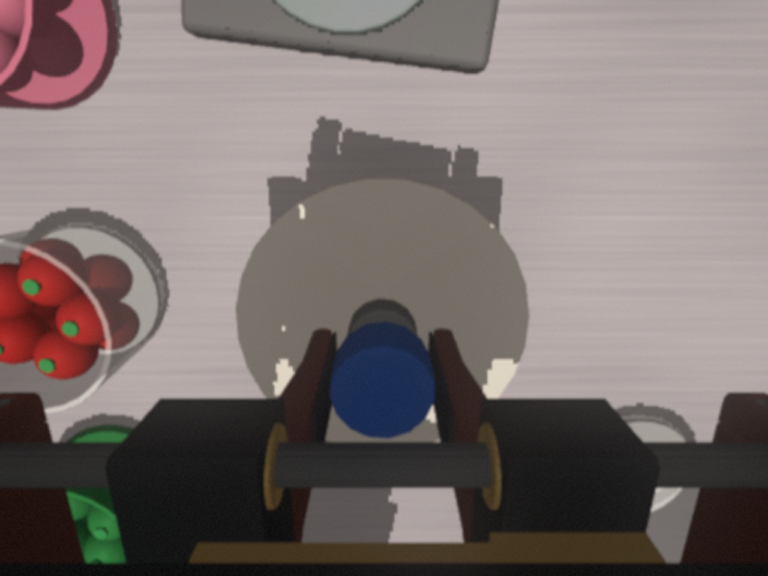

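View pics/s4.png

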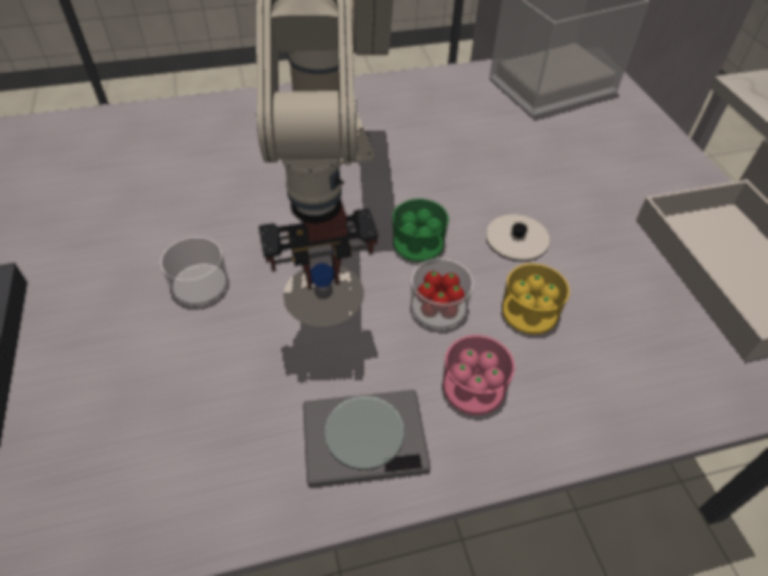

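Run:
```python
from h import *
o=ctrl.get_obs(); p=o['ee_pos']
im=cv2.imread('pics/w4.png')[:,:,::-1]
g=cv2.resize(im[440//2:460,300:470],None,fx=3,fy=3)
X=onz('wrist',383/1.5-.5,391/1.5-.5,p[2]+29.7,o); print('knob top',X,X-p)
# disc edges at z = tcp-28.3 : left 236, right 529, top 178
for a in [(236,310),(529,310),(382,178)]: print(onz('wrist',a[0]/1.5-.5,a[1]/1.5-.5,p[2]-28.3,o)-p)
```

```text
knob top [ 631.40927389 -113.0833316   198.72653848] [ 2.28278783  0.10723789 29.7       ]
[  9.70517279  68.60026272 -28.3       ]
[  9.56670064 -68.0047391  -28.3       ]
[ 69.6620401    0.43854605 -28.3       ]
```

Emit:
carry_out(delta_pos=[[-1,0,0],[-3,0,-0.3],[-6,0,-0.7],[-9,0,-1.1],[-12,0,-1.5],[-15,0,-1.9],[-18,0,-2.3],[-20.5,0,-2.6],[-22.2,0,-2.9],[-23.1,0,-2.9],[-23.1,0,-2.9],[-23.1,0,-2.9]], rotation=[[0,0,0],[0,0,0],[0,0,0],[0,0,0],[0,0,0],[0,0,0],[0,0,0],[0,0,0],[0,0,0],[0,0,0],[0,0,0],[0,0,0]])

```text
t: 7.23
ee_pos: [600.9, 117.7, 169.8]
orientation: [-1.21, 1.209, -1.209]
ft_force: [0.7, -0.8, -5.1]
width: 37.7
```

Emit:
carry_out(delta_pos=[[0,0,0],[0,0,0],[0,0,0]], rotation=[[0,0,0],[0,0,0],[0,0,0]])

```text
t: 7.48
ee_pos: [601.2, 116.6, 170.3]
orientation: [-1.209, 1.21, -1.21]
ft_force: [-0.3, -0.9, -2.7]
width: 37.4
```

Run:
```python
from h import *
o=ctrl.get_obs(); im=ctrl.get_image('wrist'); save('w5.png',im); print(o['ee_pos'],o['ft_force'],o['width'])
save('t5.png',ctrl.get_image('top')[130:240,150:300],5)
plan([600,118.2,124])
```

```text
[601.24876393 116.56720287 170.26069875] [-0.25661896 -0.93617306 -2.67928031] 37.366230514003064
delta cm [-0.14  4.63 -0.12] rot [ 0.     -0.0014  0.0001]
```

View pics/w5.png

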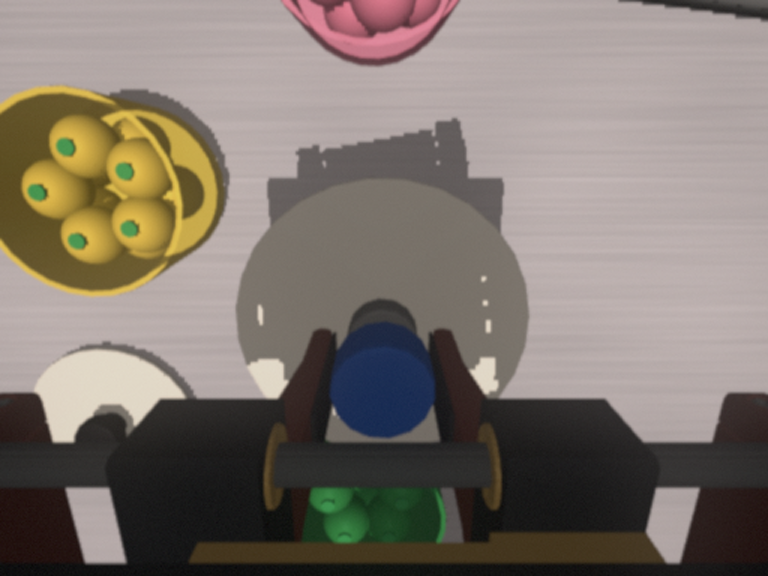

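View pics/t5.png

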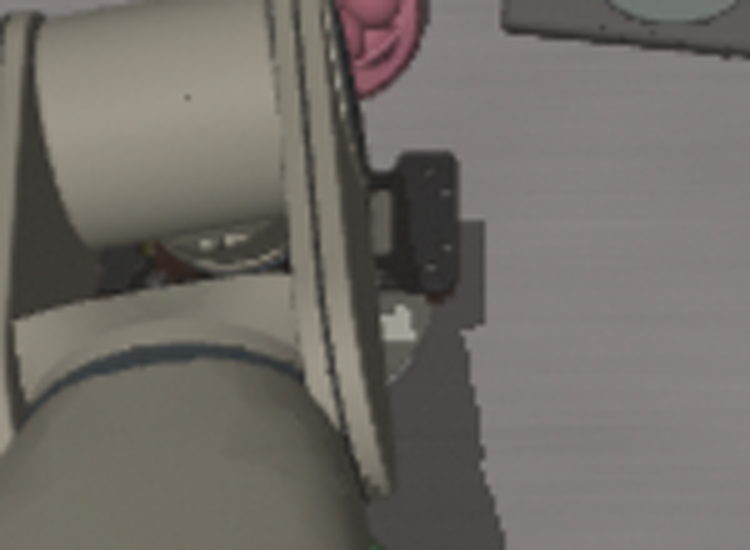

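Emit:
carry_out(delta_pos=[[-0.15,0.7,-0.1],[-0.15,1.7,-0.1],[-0.15,2.7,-0.1],[-0.15,3.6,-0.1],[-0.15,4.2,-0.1],[-0.15,4.6,-0.1],[-0.15,4.8,-0.1],[-0.15,5.0,-0.1],[-0.15,5.2,-0.1],[-0.15,5.3,-0.1],[-0.15,5.3,-0.1],[-0.15,5.3,-0.1]], rotation=[[0,0,0],[0,0,0],[0,0,0],[0,0,0],[0,0,0],[0,0,0],[0,0,0],[0,0,0],[0,0,0],[0,0,0],[0,0,0],[0,0,0]])

```text
t: 8.58
ee_pos: [600.3, 119.2, 117.6]
orientation: [-1.209, 1.209, -1.209]
ft_force: [0.3, -0.2, -3.3]
width: 37.7
```

Run:
```python
from h import *
o=ctrl.get_obs(); print(o['ee_pos'],o['ft_force'],o['width'])
save('s6.png',ctrl.get_image('scene')[140:260,220:380],4.8)
```

```text
[600.25975954 119.17215161 117.58209142] [ 0.25838392 -0.21523989 -3.28042905] 37.68607053432874
```

View pics/s6.png

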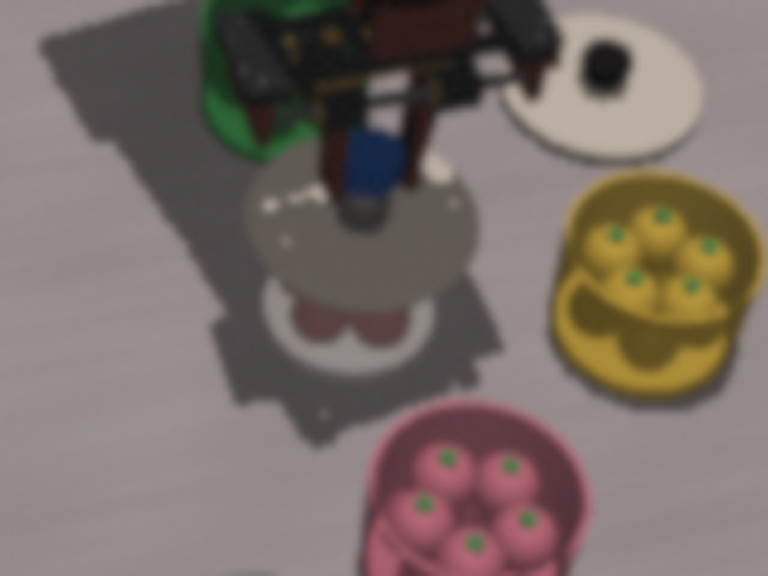

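No contact yet and the lid is centred. I'll lower the last few mm slowly.

Emit:
carry_out(delta_pos=[[0.05,0.1,0],[0.05,0.2,0],[0.05,0.3,0],[0.05,0.35,0],[0.05,0.4,0],[0.05,0.4,0],[0.05,0.4,0]], rotation=[[0,0,0],[0,0,0],[0,0,0],[0,0,0],[0,0,0],[0,0,0],[0,0,0]])

```text
t: 9.22
ee_pos: [600.3, 118.6, 113.8]
orientation: [-1.209, 1.209, -1.21]
ft_force: [-1.8, -1.0, 4.3]
width: 37.6
```

Contact: the force went from -3.3 to +4.3 N at z 113.8, where I expected 114.3. Releasing and rising.

Emit:
carry_out(delta_pos=[[0,0,0],[0,0,0],[0,0,0],[0,0,0],[0,0,0],[0,0,0],[0,0,0],[0,0,0],[0,0,0],[0,0,0]], rotation=[[0,0,0],[0,0,0],[0,0,0],[0,0,0],[0,0,0],[0,0,0],[0,0,0],[0,0,0],[0,0,0],[0,0,0]], hand=0)

```text
t: 10.05
ee_pos: [600.1, 118.7, 113.3]
orientation: [-1.209, 1.209, -1.209]
ft_force: [0.4, -0.2, -0.1]
width: 87.5
```

Emit:
carry_out(delta_pos=[[0,-0.5,0],[0,-1.5,0],[0,-3,0],[0,-4.5,0],[0,-5.5,0],[0,-6,0],[0,-6,0],[0,-6,0]], rotation=[[0,0,0],[0,0,0],[0,0,0],[0,0,0],[0,0,0],[0,0,0],[0,0,0],[0,0,0]])

```text
t: 10.72
ee_pos: [600.1, 118.6, 173.5]
orientation: [-1.209, 1.209, -1.209]
ft_force: [0.3, -0.4, -0.1]
width: 87.8
```

Emit:
carry_out(delta_pos=[[0,0,0],[0,0,0],[0,0,0],[0,0,0],[0,0,0],[0,0,0],[0,0,0],[0,0,0],[0,0,0],[0,0,0],[0,0,0],[0,0,0]], rotation=[[0,0,0],[0,0,0],[0,0,0],[0,0,0],[0,0,0],[0,0,0],[0,0,0],[0,0,0],[0,0,0],[0,0,0],[0,0,0],[0,0,0]], hand=255)

```text
t: 11.72
ee_pos: [600.1, 118.6, 173.3]
orientation: [-1.209, 1.209, -1.209]
ft_force: [0.3, 0.1, -0.5]
width: 11.4
```

Run:
```python
from h import *
o=ctrl.get_obs(); print(o['ee_pos'],o['ft_force'],o['width'],proj('wrist',[600.3,118.6,144],o))
im=ctrl.get_image('wrist'); save('w7.png',im); save('s7.png',ctrl.get_image('scene')[140:260,220:380],4.8)
```

```text
[600.1058071  118.62932526 173.34437608] [ 0.28598524  0.13527222 -0.52871636] 11.43562964802577 (np.float64(254.95426260165618), np.float64(218.1047397935961))
```

View pics/w7.png

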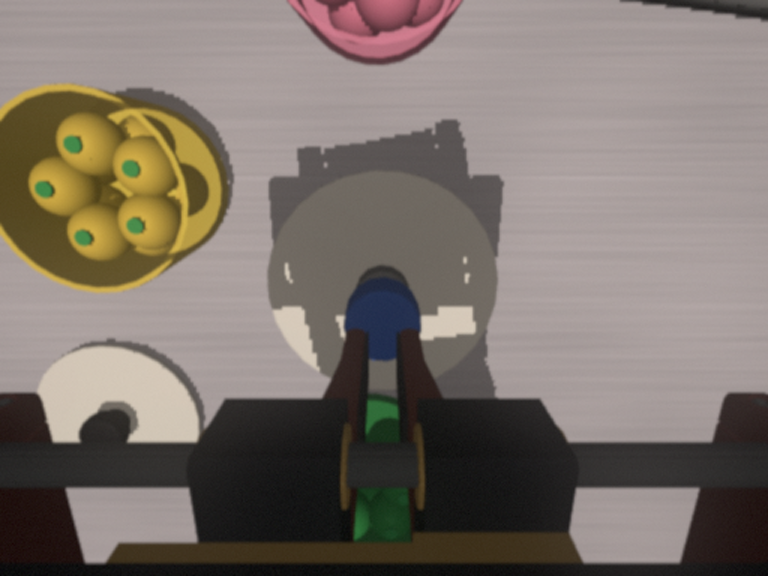

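View pics/s7.png

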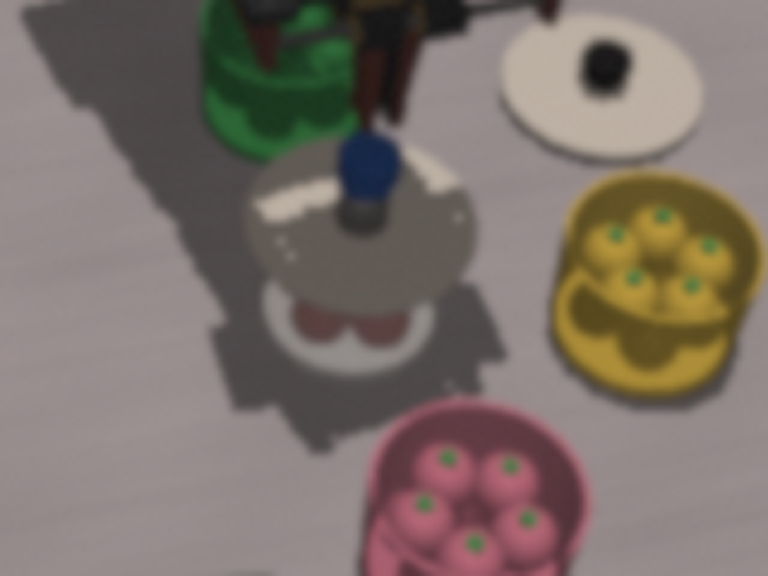

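The lid is released and sits level on the canister. The fingers are still closing, at 11 mm. I'll finish closing and come down to just above the knob top at z≈144.

Emit:
carry_out(delta_pos=[[0,0,0.1],[0,0,0.1],[0,0,0.1],[0,0,0.1],[0,0.6,0.1],[0,1.2,0.1],[0,1.8,0.1],[0,2.2,0.1],[0,2.5,0.1],[0,2.6,0.1],[0,2.6,0.1]], rotation=[[0,0,0],[0,0,0],[0,0,0],[0,0,0],[0,0,0],[0,0,0],[0,0,0],[0,0,0],[0,0,0],[0,0,0],[0,0,0]], hand=255)

```text
t: 12.73
ee_pos: [600.9, 118.6, 146.8]
orientation: [-1.21, 1.21, -1.209]
ft_force: [-1.0, 0.1, -0.3]
width: 0.4
```

Emit:
carry_out(delta_pos=[[0,0.1,0],[0,0.25,0],[0,0.4,0],[0,0.55,0],[0,0.7,0],[0,0.85,0],[0,1.0,0],[0,1.0,0]], rotation=[[0,0,0],[0,0,0],[0,0,0],[0,0,0],[0,0,0],[0,0,0],[0,0,0],[0,0,0]])

```text
t: 13.4
ee_pos: [601.5, 118.7, 137.7]
orientation: [-1.208, 1.209, -1.21]
ft_force: [-1.7, -0.4, 6.5]
width: -0.0
```

The spring force is 6.5 N at about 6 mm of press, as expected. Continuing to the stop.

Emit:
carry_out(delta_pos=[[0,0.15,0],[0,0.3,0],[0,0.45,0],[0,0.6,0],[0,0.75,0],[0,0.9,0],[0,1.0,0],[0,1.1,0],[0,1.1,0],[0,1.1,0]], rotation=[[0,0,0],[0,0,0],[0,0,0],[0,0,0],[0,0,0],[0,0,0],[0,0,0],[0,0,0],[0,0,0],[0,0,0]])

```text
t: 14.23
ee_pos: [601.5, 118.7, 127.4]
orientation: [-1.208, 1.209, -1.21]
ft_force: [-3.3, -0.5, 11.0]
width: 0.2
```

Emit:
carry_out(delta_pos=[[0,0.05,0],[0,0.1,0],[0,0.15,0],[0,0.15,0],[0,0.15,0]], rotation=[[0,0,0],[0,0,0],[0,0,0],[0,0,0],[0,0,0]])

```text
t: 14.65
ee_pos: [601.6, 118.7, 126.4]
orientation: [-1.208, 1.208, -1.21]
ft_force: [-4.1, -0.4, 14.1]
width: 0.3
```

Emit:
carry_out(delta_pos=[[0,0.05,0],[0,0.1,0],[0,0.1,0],[0,0.1,0]], rotation=[[0,0,0],[0,0,0],[0,0,0],[0,0,0]])

```text
t: 14.98
ee_pos: [601.7, 118.7, 126.3]
orientation: [-1.208, 1.208, -1.21]
ft_force: [-7.3, -0.3, 21.0]
width: 0.6
```

Run:
```python
from h import *
o=ctrl.get_obs(); print(o['ee_pos'],o['ft_force'])
save('s8.png',ctrl.get_image('scene')[140:260,220:380],4.8)
```

```text
[601.71490032 118.7387113  126.28006788] [-7.28937512 -0.29604187 20.95220062]
```

View pics/s8.png

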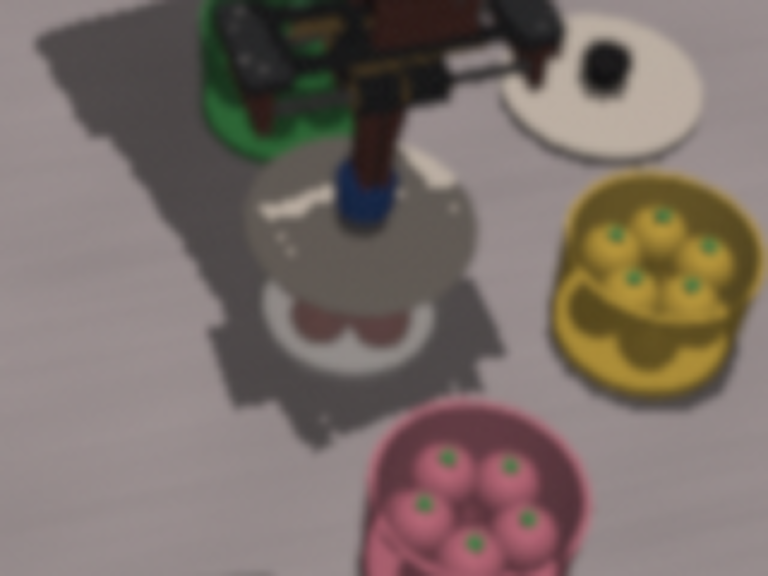

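The force rose to 21 N with almost no travel, at z 126.3 against an expected 126. The scene view shows the knob down on the barrel at crop (365,195). It is on its stop, so I'll hold about 1 s and then rise slowly.

Emit:
carry_out(delta_pos=[[0,0,0],[0,0,0],[0,0,0],[0,0,0],[0,0,0],[0,0,0],[0,0,0],[0,0,0],[0,0,0],[0,0,0],[0,0,0],[0,0,0]], rotation=[[0,0,0],[0,0,0],[0,0,0],[0,0,0],[0,0,0],[0,0,0],[0,0,0],[0,0,0],[0,0,0],[0,0,0],[0,0,0],[0,0,0]])

```text
t: 16.03
ee_pos: [601.7, 118.7, 126.3]
orientation: [-1.208, 1.208, -1.21]
ft_force: [-5.5, -1.1, 20.2]
width: 0.7
```

Emit:
carry_out(delta_pos=[[0,-0.2,0],[0,-0.4,0],[0,-0.7,0],[0,-1.0,0],[0,-1.3,0],[0,-1.6,0],[0,-1.9,0],[0,-2.2,0],[0,-2.6,0],[0,-3.5,0],[0,-5,0],[0,-7,0]], rotation=[[0,0,0],[0,0,0],[0,0,0],[0,0,0],[0,0,0],[0,0,0],[0,0,0],[0,0,0],[0,0,0],[0,0,0],[0,0,0],[0,0,0]])

```text
t: 17.03
ee_pos: [600.0, 118.4, 193.2]
orientation: [-1.212, 1.211, -1.208]
ft_force: [0.6, 1.0, 0.1]
width: 0.6
```

Emit:
carry_out(delta_pos=[[0,-3,0],[0,-6,-3],[0,-8,-6],[2,-8,-7],[5,-8,-7],[9,-8,-7],[13,-8,-7],[17,-8,-7],[20,-8,-7],[22,-8,-7],[22,-8,-7],[22,-8,-7]], rotation=[[0,0,0],[0,0,0],[0,0,0],[0,0,0],[0,0,0],[0,0,0],[0,0,0],[0,0,0],[0,0,0],[0,0,0],[0,0,0],[0,0,0]])

```text
t: 18.03
ee_pos: [530.9, -102.1, 274.0]
orientation: [-1.208, 1.211, -1.211]
ft_force: [-0.3, 0.6, 0.2]
width: 1.0
```

Run:
```python
from h import *
o=ctrl.get_obs(); print(o['t'],o['ee_pos'],o['ft_force'],o['qvel'].round(2))
t=ctrl.get_image('top'); s=ctrl.get_image('scene'); save('t9.png',t); save('s9.png',s[140:260,220:380],4.8)
for n,im in (('top',t),('scene',s)):
    I=im.astype(int); m=((I[:,:,2]>I[:,:,0]+40)*255).astype(np.uint8)
    cs,_=cv2.findContours(m,cv2.RETR_EXTERNAL,cv2.CHAIN_APPROX_NONE); k=max(cs,key=cv2.contourArea); M=cv2.moments(k)
    print(n,M['m10']/M['m00'],M['m01']/M['m00'],cv2.boundingRect(k), 'pred up',proj(n,[600.5,118.5,136]),'down',proj(n,[600.5,118.5,118]))
```

```text
18.0333 [ 530.86065392 -102.07695529  273.98901416] [-0.34666689  0.57540088  0.22426318] [ 0.04 -0.    0.01  0.   -0.    0.01]
top 210.7918486171761 185.88791848617174 (205, 180, 13, 13) pred up (np.float64(211.3873993631109), np.float64(185.56844352913856)) down (np.float64(212.2725425168347), np.float64(186.67079930663277))
scene 296.37106918238993 172.78616352201257 (291, 167, 12, 13) pred up (np.float64(296.871907707706), np.float64(173.4976931267868)) down (np.float64(296.2457969997305), np.float64(177.93454463590814))
```

View pics/t9.png

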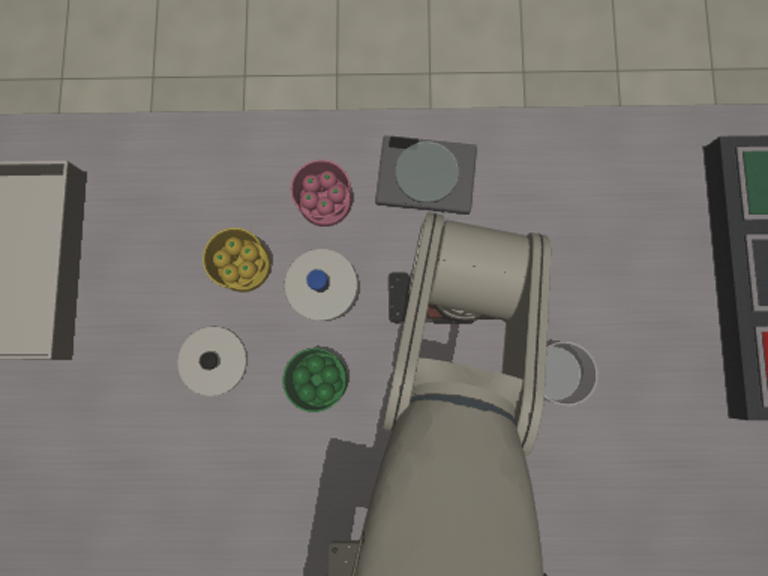

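View pics/s9.png

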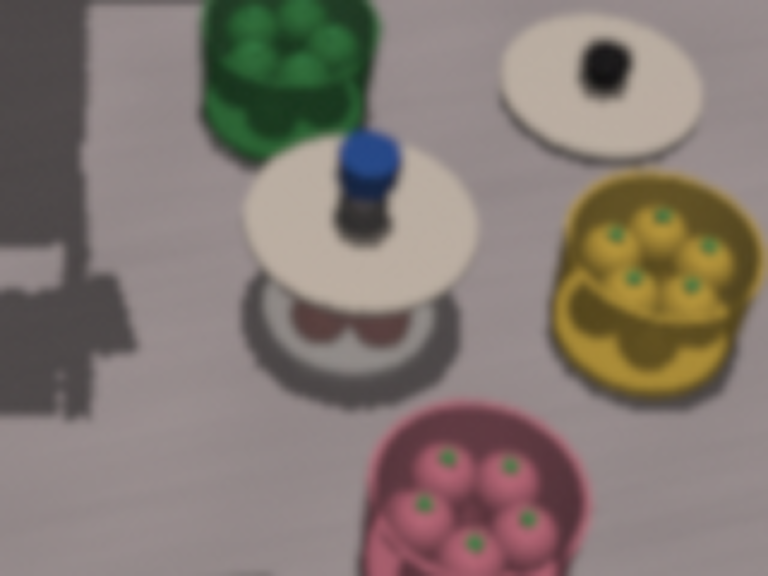

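The knob is fully up: blue centroid at scene (296.4,172.8), where up is predicted at row 173.5 and down at 177.9. The lid is level and centred, and the bystanders have not moved. The arm is clear, so I'll let it settle and hand the job in.

Emit:
carry_out(delta_pos=[[0,0,0],[0,0,0],[0,0,0],[0,0,0]], rotation=[[0,0,0],[0,0,0],[0,0,0],[0,0,0]])

```text
t: 18.47
ee_pos: [531.1, -100.6, 273.9]
orientation: [-1.21, 1.209, -1.208]
ft_force: [-0.4, 0.4, -0.9]
width: 0.5
```

```bash
python3 -c "
from workcell import ctrl
print(ctrl.close_job())"
```

```text
the job is handed in; nothing more can be done
None
```

I put the blue-knob lid on the clear tomato canister, let go of it, pressed the knob to its stop, held it about 1 s and let it spring back up. I handed the job in at about 18.5 s with the arm well clear; no verdict was reported.

- **Seating:** The lid touched down at z 113.8, where I expected 114.3. The last pictures show it level, with its axis at about (600, 118.5). I measured the canister mouth at x 598–601, y 118.
- **Knob:** At the stop the force rose to 21 N with almost no further travel, at z 126.3 against an expected 126. Afterwards the knob was fully up, at scene row 172.8 (up predicts 173.5, down 177.9).
- **Bystanders:** The empty canister, the plain lid and the coloured look-alikes are where they were. The robot's wrist force reads about zero.
- **Disagreements:** The scene camera placed things up to about 6 mm further in x than the top camera, so I relied on the top and wrist views. There was also about 7 N of sideways force while pressing, which showed no visible effect.

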